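Close the hydraulic tank after topping up

TASK

The power pack's tank has just been topped up. Lift the funnel out of the filler neck, keep it upright because it is still wet with oil, and stand it in the mouth of the oil can to drain. Then close the tank with its wing-handled bayonet cap: lugs down through the two notches, press it down on the sprung seal and turn it clockwise as far as it goes, let go of it, and leave the other things on the bench where they are.

Things in the scene. Friction and masses are not known exactly. Their poses are not given: they have to be found in the camera images.
- tank: Hydraulic power pack, bolted down: grey tank 220 (x) x 360 (y) x 110 mm high, origin at the centre of its underside. On its +y half a motor and a valve block with gauge (tops 255 mm above the bench); the filler neck (diameter 88, rising 40 mm above the tank) stands on its -y end; a return filter (diameter 48, top 160 mm above the bench) stands at x = +75, y = -30 mm.
- filler (a point): Neck axis at the top face of the bayonet flange, 150 mm above the bench; axes as the tank. The flange is 6 mm thick, with a round hole of diameter 53 mm and two opposite notches 17 mm wide, reaching to radius 35.5 mm along the tank's +x and -x axis. Under it, stops let the cap turn only clockwise seen from above, about 75 degrees from the notches to the end stop.
- seal (a joint): Black sprung rubber ring on the flange (inside radius 36.5, outside 43 mm), on which the cap's disc presses: 0 when free (top 13 mm above the flange), grows as it is pressed down, 2 N per mm, 9 mm of travel. About 3 mm when the cap is locked.
- cap: Bayonet cap, loose, standing on its plug: aluminium, 90 mm diameter, 67 mm high, 0.2-0.45 kg. Origin at the centre of the plug's underside, z up. Plug diameter 48 mm, 0 to 23 mm high, with two lugs along +x and -x at its foot (66 mm over both, 12 wide, 7 high); disc from 23 to 35 mm; on it a straight wing handle along x, 70 long, 14 thick, from 35 to 67 mm high. A half turn makes no difference.
- cap_lugs (a point): Point on the cap's axis level with the lugs' upper faces, 7 mm above its origin. Locked, they bear against the flange's underside, 6 mm below filler. To turn, they must be pressed 1 to 4 mm deeper (8 to 14 N); if let go unturned, the seal lifts the cap again.
- funnel: Steel funnel, 0.1-0.2 kg, standing in the filler neck at the start, its cone on the seal. Origin at the centre of the spout's lower end, z up. Spout diameter 26 to 32 mm up to 60 mm high, cone opening to 96 mm at 100 mm, rim of diameter 100 mm up to 114 mm. On its +x side a flat upright handle fin, 9 mm thick along y, x = 48 to 80 mm, 98 to 152 mm high.
- can: Open dark steel oil can, standing loose, heavy (1.5-2.5 kg): 110 mm diameter, shoulder from 85 to 105 mm, narrow mouth 56 mm inside, 64 mm outside, its top 120 mm above the bench. Origin at the centre of its underside, z up. When the funnel stands in it, its cone rests on the mouth and its origin is about 45 mm above the can's.
- screw_cap: Bystander: screw cap of another tank, same metal and diameter (90 mm), with a round knob of 40 mm diameter instead of a wing, 60 mm high, no lugs. Origin at its underside.
- gear: Bystander: dark steel gear, 104 mm diameter, 38 mm high, lying flat. Origin at its underside.
- wrench: Bystander: spanner 150 mm long, lying flat. Origin at its underside.
- oil_bottle: Bystander: standing grey oil bottle, 70 mm diameter, 200 mm high. Origin at its underside.
- bearing: Bystander: bearing ring, 80 mm diameter, 22 mm high. Origin at its underside.
- bolt_pot: Bystander: dark steel cup, 70 mm diameter, 60 mm high. Origin at its underside.
There are look-alikes about, which are no part of the job. What is shaped like the funnel but pink is not meant. Leave any purple look-alike of the can alone.

How it is judged:
By the outcome, as a careful person would: the job done as asked, in the order asked, and still so for the second after the job is handed in, with the robot touching nothing.
It also fails if it takes over 67 s, if anything falls off the work surface, if the arm or the gripper's body presses on something with over 40 N, if the wrist force passes 120 N, or if a joint passes its speed limit or range.

ROBOT

A 6-joint arm with a two-finger parallel gripper is mounted at the origin on the work surface. World frame = base frame: x ahead of the robot, y to its left, z up, the work surface at z = 0. Lengths are in m, angles in rad, forces in N, time in s.
With the tool pointing down it reaches from about 0.35 to 0.85 m from the base axis. Payload 8.1 kg.
Tool frame: the origin (TCP) lies at the centre of the arm's flange, where the gripper is bolted on; the fingertips stand 186 mm ahead of it and the grasp point (between the pads) lies 167 mm ahead of it; z points along the fingers, y is the line along which they close (so a half turn about z gives the same grasp; the last joint's range is limited). The gripper opens to 93 mm and grips with 3 to 60 N. Pads are 15 mm wide; open, the fingers measure 128 mm over their backs; the gripper's body (75 mm by 188 mm) begins 65 mm behind the grasp point.
Start: joints at [-1.395, 0.13, 1.488, -0, 1.523, -0.085], TCP at [0.155, -0.58, 0.405] pointing down, gripper open.
Joint ranges: [-2.96, 2.96], [-0.89, 2.26], [0.02, 2.5], [-1.34, 4.48], [0, 2.73], [-2.66, 2.66]. Speed limits (rad/s): [2.39, 2.39, 2.79, 3.14, 3.14, 3.14].

INTERFACE

Orientations are given as a rotation vector (axis times angle).
In Python, from plant import read_state, read_camera, camera_params, robot gives the robot as it stands.
- The arm moves only by the tool carry_out, never from a script. Its argument "targets" is a list of rows, each an object of numbers: "hand": the opening in per cent of the stroke, from 0 (shut) to 100 (fully open); "x", "y", "z": the shift along the tool's x, y, z in m; "ax", "ay", "az": the turn, a rotation vector about the tool's x, y, z in rad. In form: [{"hand": .., "x": .., "y": .., "z": .., "ax": .., "ay": .., "az": ..}, ...]. A call has 1 to 8 rows; each row is the pose to reach, as a shift and turn from the pose commanded when the call began, along the tool's axes at that moment; what a row does not reach only later rows make up. A row lasts 1/8 s, in which the tool goes at most 62.5 mm and 10.7 degrees, less where a joint would pass 70% of its speed; a pose out of reach is approached as far as the arm can. A call with a gripper value outside its range is refused whole. The fingers move at their own pace and stop on an object; "newtons" is the grip in N (left out, the last holds). Time passes only in rows, so rows that repeat a pose let the fingers close. It gives the time, the measured TCP pose, the force, the opening and the grip force at its end, in the units of the state.
- read_state(): the state, without advancing time (a new reading comes with each control period).
- read_camera(name): name is "scene" or "top" or "wrist"; returns (picture, depth): 384x512x3 uint8, blue, green, red; 384x512 float32, m along the optical axis (not along the pixel's ray), 0 where there is no reading.
- camera_params(name): a dict with "fx", "fy", "cx", "cy" (pixels), "position" and "rotation" of the camera in the world. Camera axes: x right, y up, looking along -z (the intrinsics and any distortion apply to the point x, -y, -z); pixel columns grow to the right and rows downward; lengths in m; the calibration is good to about 2 mm. A picture is of the moment at which its call begins: read the wrist's pose just before it. camera_params takes no time and is no camera call; for the wrist camera it gives the pose at the moment of the call.
- robot.close_job(): hands the job in; it is judged then, once.
The state is a dict: "t": time; "q": joint angles; "dq": joint speeds; "joint_torque": joint torques, N m; "tool_pos": TCP position; "orientation": TCP orientation; "force": force on the tool from outside, world axes, zero at the start; "wrist_torque": the same for the moment, N m; "opening": finger opening in m; "gripper_force": force on a finger pad.
Only numpy, scipy, OpenCV 4.12 (cv2) and the standard library are available. Lean on these libraries where they do the work, as an engineer would, in place of code of your own. Each camera call takes 0.05 s, during which the arm holds its last target. There are 200 camera calls.

## Working session

There is one attempt and no reset: what is moved stays moved. The work goes in short steps, Python scripts to look and compute and a tool call to move; the robot and the scene stay as the last step left them, time stands still between calls to the robot, and variables do not carry over. Pictures are saved under pics/ and viewed, at most 10 in all, crops included, and the job is handed in when it is done.

Besides the shell and the picture viewer there is one more tool, called after "Request:" by a JSON object that holds its "name" and its "arguments". carry_out: Moves the arm, as the interface text tells. Its arguments: {"type":"object","properties":{"targets":{"type":"array","items":{"type":"object","properties":{"hand":{"type":"number"},"x":{"type":"number"},"y":{"type":"number"},"z":{"type":"number"},"ax":{"type":"number"},"ay":{"type":"number"},"az":{"type":"number"}}}},"newtons":{"type":"number"}},"required":["targets"]}

```bash
ls; mkdir -p pics; cat > h.py <<'E'
import numpy as np, cv2
from plant import read_state, read_camera, camera_params, robot
def cloud(name):
    p=camera_params(name); im,d=read_camera(name)
    v,u=np.mgrid[0:384,0:512]
    x=(u-p['cx'])/p['fx']*d; y=(v-p['cy'])/p['fy']*d
    P=np.stack([x,-y,-d],-1)@np.array(p['rotation']).T+np.array(p['position'])
    P[d==0]=np.nan
    return im,P
E
python3 - <<'E'
from h import *
print(read_state())
for n in('scene','top'):
    p=camera_params(n); print(p)
    im,P=cloud(n); np.savez(f'{n}.npz',im=im,P=P)
    cv2.imwrite(f'pics/{n}0.png',im)
E
```

```text
pics
{'t': 0.0, 'q': array([-1.39541915e+00,  1.31131244e-01,  1.48926760e+00, -1.27951889e-06,
        1.52300285e+00, -8.54241987e-02]), 'dq': array([-0.00045591,  0.00143152,  0.00083803, -0.00034644,  0.00059725,
       -0.0012143 ]), 'joint_torque': array([ 1.21101682e-03, -5.59849370e+01, -4.91754055e+01,  7.68845645e-02,
        3.52872955e-02, -1.22411448e-04]), 'tool_pos': array([ 0.15468002, -0.57948114,  0.40371143]), 'orientation': array([-3.11312830e+00, -4.08270915e-01,  1.29694765e-04]), 'force': array([ 0.01021034, -0.24597287,  0.4591046 ]), 'wrist_torque': array([-0.01893259,  0.02499634,  0.02536931]), 'gripper_force': 0.0, 'opening': 0.09331342572957887}
{'fx': 432.48496170043137, 'fy': 432.48496170043137, 'cx': 253.099511588519, 'cy': 198.1904966274682, 'position': array([ 1.40662394, -0.72639334,  0.85001707]), 'rotation': array([0.90447431, 0.44340174, 0.8319644 ])}Traceback (most recent call last):
  File "<stdin>", line 5, in <module>
  File "h.py", line 7, in cloud
    P=np.stack([x,-y,-d],-1)@np.array(p['rotation']).T+np.array(p['position'])
      ~~~~~~~~~~~~~~~~~~~~~~~~~~~~~~~~~~~~~~~~~~~~~~~~^~~~~~~~~~~~~~~~~~~~~~~~
ValueError: operands could not be broadcast together with shapes (384,512) (3,)
```

```bash
sed -i "s/np.array(p\['rotation'\])/cv2.Rodrigues(np.array(p['rotation']))[0]/" h.py
python3 - <<'E'
from h import *
for n in('scene','top'):
    p=camera_params(n); print(p)
    im,P=cloud(n); np.savez(f'{n}.npz',im=im,P=P)
    cv2.imwrite(f'pics/{n}0.png',im)
E
```

```text
{'fx': 432.48496170043137, 'fy': 432.48496170043137, 'cx': 253.099511588519, 'cy': 198.1904966274682, 'position': array([ 1.40662394, -0.72639334,  0.85001707]), 'rotation': array([0.90447431, 0.44340174, 0.8319644 ])}
{'fx': 395.2278572970495, 'fy': 395.2278572970495, 'cx': 258.73399414660895, 'cy': 188.0421505249084, 'position': array([ 0.44840597, -0.01772226,  1.0756522 ]), 'rotation': array([ 0.05437912, -0.09935102, -1.54035563])}
```

View pics/scene0.png

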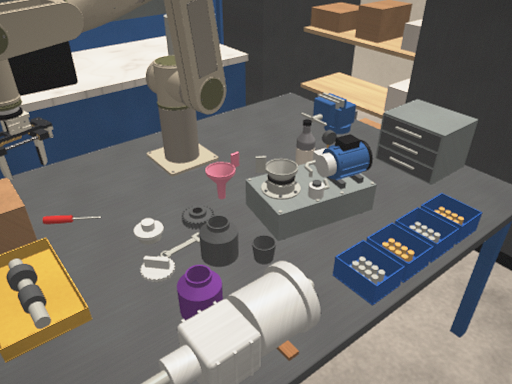

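View pics/top0.png

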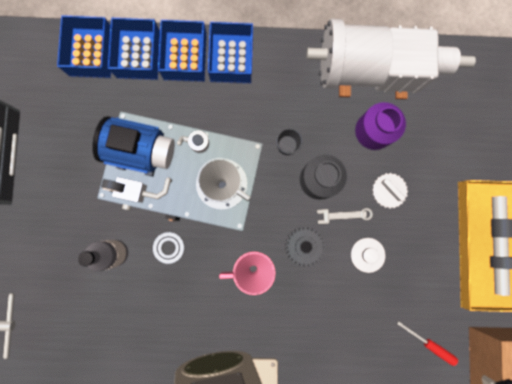

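Scene: the wanted funnel sits in the neck (top 222,183, grey; the pink one at 253,273 is a look-alike). The dark can is at (324,176), the purple one at (381,125). The winged cap is at (390,190), the round-knob screw cap at (368,254). Choice: grey funnel, dark can, winged cap. Next I measure them and take one close crop.

```bash
python3 - <<'E'
from h import *
D=np.load('top.npz'); im=D['im'];P=D['P']
def sel(u,v,r,z0,z1):
    V,U=np.mgrid[0:384,0:512]
    m=((U-u)**2+(V-v)**2<r*r)&(P[...,2]>z0)&(P[...,2]<z1)
    return P[m]
def circ(Q):
    c,r=cv2.minEnclosingCircle(Q[:,:2].astype(np.float32)); return np.round(c,4),round(r,4),len(Q),np.round(np.median(Q[:,2]),4)
print('table',np.nanmedian(P[300:330,60:160,2]))
print('can mouth',circ(sel(324,176,26,.112,.13))); print('can body',circ(sel(324,176,32,.07,.13)))
print('cap disc',circ(sel(390,190,24,.028,.045)))
Q=sel(390,190,20,.055,.08);print('wing',cv2.minAreaRect(Q[:,:2].astype(np.float32)*1000),len(Q),np.median(Q[:,2]))
for z in(.15,.17,.18,.19,.2,.22): 
    Q=sel(222,183,45,z,z+.01); print('z',z,len(Q),circ(Q) if len(Q) else '')
Q=sel(222,183,45,.235,.29);print('fin',len(Q),cv2.minAreaRect(Q[:,:2].astype(np.float32)*1000) if len(Q) else'',Q[:,2].max() if len(Q) else '')
V,U=np.mgrid[0:384,0:512]
m=(P[...,2]>.1)&(P[...,2]<.117)&(U>90)&(U<270)&(V>105)&(V<235)
print('tank',cv2.minAreaRect(P[m][:,:2].astype(np.float32)*1000))
c=np.vstack([np.hstack([cv2.resize(im[143:223,182:262],(400,400)),cv2.resize(im[150:230,350:430],(400,400))])]);cv2.imwrite('pics/crop1.png',c)
E
```

```text
table 0.0010249744235769631
can mouth (array([ 0.5826, -0.2121]), 0.0324, 160, np.float64(0.1202))
can body (array([ 0.582 , -0.2119]), 0.0553, 1125, np.float64(0.096))
cap disc (array([ 0.5559, -0.3962]), 0.0476, 711, np.float64(0.0358))
wing ((555.2841186523438, -395.6190185546875), (69.2333984375, 14.924702644348145), 44.0631103515625) 175 0.06654645444392382
z 0.15 287 (array([0.5841, 0.0635]), 0.0675, 287, np.float64(0.1549))
z 0.17 411 (array([0.5407, 0.0347]), 0.0634, 411, np.float64(0.1752))
z 0.18 148 (array([0.5476, 0.0357]), 0.0616, 148, np.float64(0.1852))
z 0.19 151 (array([0.5426, 0.0353]), 0.0649, 151, np.float64(0.1919))
z 0.2 4 (array([ 0.5134, -0.0041]), 0.012, 4, np.float64(0.2073))
z 0.22 48 (array([ 0.5175, -0.0064]), 0.0161, 48, np.float64(0.2286))
fin 0  
tank ((575.292236328125, 150.9253387451172), (361.3474426269531, 232.18345642089844), 78.97283935546875)
```

View pics/crop1.png

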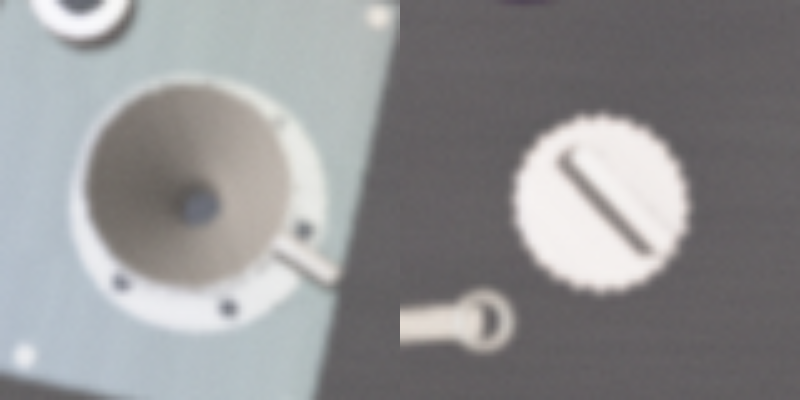

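The crop confirms them: the grey funnel's fin points to lower right (crop 310,260), and the cap has a straight wing (crop 605,200). Now I fit the funnel's centre and fin direction.

```bash
cat >> h.py <<'E'
from scipy.spatial.transform import Rotation as R
from scipy.optimize import least_squares
def cfit(Q,r=None):
    x0=[*np.median(Q[:,:2],0)]
    f=(lambda p:np.hypot(*(Q[:,:2]-p[:2]).T)-(r if r else p[2]))
    s=least_squares(f,x0+([] if r else [.05]),loss='soft_l1',f_scale=.001)
    return np.round(s.x,4),round(np.median(abs(s.fun)),4),len(Q)
def go(x,y,z,yaw=None,ref=None):
    """grasp point target; yaw = world direction (deg) of tool y (mod 180, nearest). prints tool-frame shift, turn"""
    s=read_state(); R0=R.from_rotvec(s['orientation']) ; M=R0.as_matrix()
    cur=np.degrees(np.arctan2(M[1,1],M[0,1]))
    if yaw is None: yaw=cur
    d=(yaw-cur+90)%180-90
    a=np.radians(cur+d); ty=np.array([np.cos(a),np.sin(a),0]); tz=np.array([0,0,-1.]); tx=np.cross(ty,tz)
    Rd=np.stack([tx,ty,tz],1)
    sh=M.T@(np.array([x,y,z+.167])-s['tool_pos']); rv=R.from_matrix(M.T@Rd).as_rotvec()
    print('t',round(s['t'],2),'grasp',np.round(s['tool_pos']+M[:,2]*.167,4),'yaw %.1f'%cur,'SHIFT',np.round(sh,4),'TURN',np.round(rv,4),'q6',round(s['q'][5],2),'F',np.round(s['force'],1))
E
python3 - <<'E'
from h import *
D=np.load('top.npz');P=D['P']; V,U=np.mgrid[0:384,0:512]
near=(U-222)**2+(V-183)**2<45**2
Q=P[near&(P[...,2]>.1865)&(P[...,2]<.195)]
print('rim',cfit(Q),np.percentile(Q[:,2],[50,95]))
c=cfit(Q)[0][:2]
F=P[near&(P[...,2]>.2)&(P[...,2]<.26)]; print('fin',len(F),F.mean(0),F[:,2].max(),cv2.minAreaRect(F[:,:2].astype(np.float32)*1000), np.degrees(np.arctan2(*(F.mean(0)[:2]-c)[::-1])))
S=np.load('scene.npz')['P']
G=S[(np.hypot(S[...,0]-.53,S[...,1]-.0)<.1)&(S[...,2]>.2)&(S[...,2]<.24)]
print('scene fin',len(G),G.mean(0) if len(G) else '')
go(*F.mean(0)[:2],.29,0)
E
```

```text
rim (array([0.5507, 0.0478, 0.0482]), np.float64(0.0009), 208) [0.19111197 0.19379997]
fin 72 [ 0.5164546  -0.0063913   0.22677344] 0.23185856269013594 ((517.2957153320312, -6.453485488891602), (32.1142692565918, 9.03598403930664), 57.80630111694336) -122.29023908820415
scene fin 97 [ 0.52408287 -0.00902653  0.21630008]
t 0.15 grasp [ 0.1547 -0.5793  0.2369] yaw -75.1 SHIFT [ 0.4973 -0.4606 -0.0524] TURN [-1.10e-03 -1.00e-03 -1.31e+00] q6 -0.09 F [0.5 0.6 0.8]
```

```bash
python3 -c "
from h import *
go(.5175,-.0048,.285,-32.2)"
```

```text
t 0.15 grasp [ 0.1547 -0.5793  0.2369] yaw -75.1 SHIFT [ 0.4987 -0.4618 -0.0474] TURN [-1.30e-03 -7.00e-04 -7.48e-01] q6 -0.09 F [0.5 0.6 0.8]
```

Request:
{"name": "carry_out", "arguments": {"targets": [{"hand":50,"x":0.04,"y":-0.037,"z":-0.0474,"az":-0.1},{"hand":50,"x":0.08,"y":-0.074,"z":-0.0474,"az":-0.2},{"hand":50,"x":0.12,"y":-0.111,"z":-0.0474,"az":-0.3},{"hand":50,"x":0.16,"y":-0.148,"z":-0.0474,"az":-0.4},{"hand":50,"x":0.2,"y":-0.185,"z":-0.0474,"az":-0.5},{"hand":50,"x":0.24,"y":-0.222,"z":-0.0474,"az":-0.6},{"hand":50,"x":0.28,"y":-0.26,"z":-0.0474,"az":-0.7},{"hand":50,"x":0.32,"y":-0.297,"z":-0.0474,"az":-0.748}]}}

```text
schema error: expected keys hand, x, y, z, ax, ay, az
```

```bash
python3 -c "
from h import *
go(.5175,-.0048,.285,-32.2)"
```

```text
t 0.15 grasp [ 0.1547 -0.5793  0.2369] yaw -75.1 SHIFT [ 0.4987 -0.4618 -0.0474] TURN [-1.30e-03 -7.00e-04 -7.48e-01] q6 -0.09 F [0.5 0.6 0.8]
```

All keys are required.

Request:
{"name": "carry_out", "arguments": {"targets": [{"hand":50,"x":0.04,"y":-0.037,"z":-0.0474,"ax":0,"ay":0,"az":-0.1},{"hand":50,"x":0.08,"y":-0.074,"z":-0.0474,"ax":0,"ay":0,"az":-0.2},{"hand":50,"x":0.12,"y":-0.111,"z":-0.0474,"ax":0,"ay":0,"az":-0.3},{"hand":50,"x":0.16,"y":-0.148,"z":-0.0474,"ax":0,"ay":0,"az":-0.4},{"hand":50,"x":0.2,"y":-0.185,"z":-0.0474,"ax":0,"ay":0,"az":-0.5},{"hand":50,"x":0.24,"y":-0.222,"z":-0.0474,"ax":0,"ay":0,"az":-0.6},{"hand":50,"x":0.28,"y":-0.26,"z":-0.0474,"ax":0,"ay":0,"az":-0.7},{"hand":50,"x":0.32,"y":-0.297,"z":-0.0474,"ax":0,"ay":0,"az":-0.748}]}}

```text
t: 1.15
tool_pos: [0.3878, -0.2085, 0.452]
orientation: [2.749, 1.521, 0.0]
force: [0.2, -0.5, -0.0]
opening: 0.0464
gripper_force: 0.0
```

```bash
python3 -c "
from h import *
go(.5175,-.0048,.285,-32.2)"
```

```text
t 1.15 grasp [ 0.3879 -0.2086  0.285 ] yaw -32.1 SHIFT [0.2415 0.0017 0.    ] TURN [ 0.0002 -0.      0.0022] q6 -0.05 F [ 0.2 -0.5 -0. ]
```

Request:
{"name": "carry_out", "arguments": {"targets": [{"hand":50,"x":0.06,"y":0.0017,"z":0,"ax":0,"ay":0,"az":0},{"hand":50,"x":0.12,"y":0.0017,"z":0,"ax":0,"ay":0,"az":0},{"hand":50,"x":0.18,"y":0.0017,"z":0,"ax":0,"ay":0,"az":0},{"hand":50,"x":0.225,"y":0.0017,"z":0,"ax":0,"ay":0,"az":0},{"hand":50,"x":0.2415,"y":0.0017,"z":0,"ax":0,"ay":0,"az":0.002},{"hand":50,"x":0.2415,"y":0.0017,"z":0.0,"ax":0,"ay":0,"az":0.002}]}}

```text
t: 1.9
tool_pos: [0.5175, -0.0065, 0.4517]
orientation: [-2.75, -1.517, 0.002]
force: [-0.7, -1.1, 0.4]
opening: 0.0468
gripper_force: 0.0
```

```bash
python3 - <<'E'
from h import *
im,P=cloud('wrist'); cv2.imwrite('pics/w1.png',im)
Z=P[...,2]
F=P[(Z>.205)&(Z<.24)&(np.hypot(P[...,0]-.5165,P[...,1]+.006)<.05)]
if len(F): print(len(F),F.mean(0),F[:,2].max(),cv2.minAreaRect(F[:,:2].astype(np.float32)*1000))
Q=P[(Z>.186)&(Z<.197)&(np.hypot(P[...,0]-.5507,P[...,1]-.0478)<.06)]
if len(Q): print(cfit(Q),np.median(Q[:,2]))
go(.5175,-.0048,.205,-32.2)
E
```

```text
564 [ 0.51958588 -0.00549557  0.22651311] 0.23070594796620617 ((518.3990478515625, -7.644502639770508), (31.28159523010254, 8.582656860351562), 57.927555084228516)
(array([0.5519, 0.0463, 0.0479]), np.float64(0.0009), 1862) 0.1903932969105619
t 1.95 grasp [ 0.5171 -0.0074  0.2848] yaw -32.3 SHIFT [ 0.0023 -0.0011  0.0798] TURN [-0.0005  0.001  -0.0017] q6 0.45 F [-0.5  0.4 -0. ]
```

View pics/w1.png

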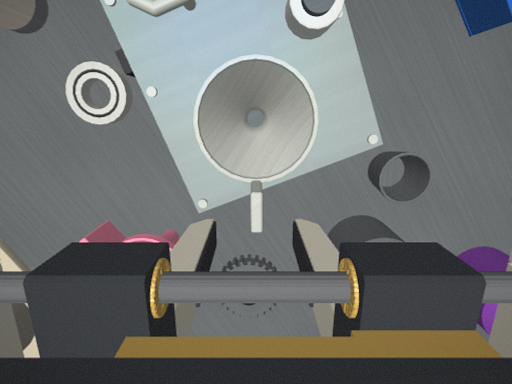

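Wrist view: the fin (257,205) lies centred between the fingers, and the rim is centred at (256,118). Descend, grip and lift.

Request:
{"name": "carry_out", "arguments": {"targets": [{"hand":50,"x":0.002,"y":0.001,"z":0.03,"ax":0,"ay":0,"az":0},{"hand":50,"x":0.002,"y":0.001,"z":0.06,"ax":0,"ay":0,"az":0},{"hand":50,"x":0.002,"y":0.001,"z":0.08,"ax":0,"ay":0,"az":0},{"hand":50,"x":0.002,"y":0.001,"z":0.08,"ax":0,"ay":0,"az":0},{"hand":0,"x":0.002,"y":0.001,"z":0.08,"ax":0,"ay":0,"az":0},{"hand":0,"x":0.002,"y":0.001,"z":0.08,"ax":0,"ay":0,"az":0},{"hand":0,"x":0.002,"y":0.001,"z":0.08,"ax":0,"ay":0,"az":0},{"hand":0,"x":0.002,"y":0.001,"z":0.08,"ax":0,"ay":0,"az":0}], "newtons": 55}}

```text
t: 2.95
tool_pos: [0.5195, -0.0056, 0.3726]
orientation: [2.751, 1.516, 0.001]
force: [-0.6, 0.5, 0.3]
opening: 0.0114
gripper_force: 0.0
```

Request:
{"name": "carry_out", "arguments": {"targets": [{"hand":0,"x":0,"y":0,"z":0,"ax":0,"ay":0,"az":0},{"hand":0,"x":0,"y":0,"z":0,"ax":0,"ay":0,"az":0},{"hand":0,"x":0,"y":0,"z":-0.01,"ax":0,"ay":0,"az":0},{"hand":0,"x":0,"y":0,"z":-0.03,"ax":0,"ay":0,"az":0},{"hand":0,"x":0,"y":0,"z":-0.055,"ax":0,"ay":0,"az":0},{"hand":0,"x":0,"y":0,"z":-0.08,"ax":0,"ay":0,"az":0},{"hand":0,"x":0,"y":0,"z":-0.105,"ax":0,"ay":0,"az":0},{"hand":0,"x":0,"y":0,"z":-0.115,"ax":0,"ay":0,"az":0}]}}

```text
t: 3.95
tool_pos: [0.5195, -0.0057, 0.4902]
orientation: [2.75, 1.514, 0.005]
force: [0.1, -0.2, -1.8]
opening: 0.0093
gripper_force: 55.0
```

```bash
python3 - <<'E'
from h import *
print(read_state()['opening'],read_state()['gripper_force'],read_state()['tool_pos'])
im,P=cloud('wrist'); 
Z=P[...,2]; s=read_state()['tool_pos']
Q=P[(Z>.285)&(Z<.315)&(np.hypot(P[...,0]-.5525,P[...,1]-.0475)<.065)]
c=cfit(Q); print('rim',c)
A=np.c_[Q[:,:2]-c[0][:2],np.ones(len(Q))]
for z0,z1 in((.295,.315),):
    q=Q[(np.abs(np.hypot(*(Q[:,:2]-c[0][:2]).T)-.0485)<.004)]
    k=np.linalg.lstsq(np.c_[q[:,:2]-c[0][:2],np.ones(len(q))],q[:,2],rcond=None)[0]; print('plane',k,len(q))
im2,P2=cloud('top'); Z=P2[...,2]
M=P2[(Z>.145)&(Z<.17)&(np.hypot(P2[...,0]-.5515,P2[...,1]-.047)<.055)]
print('seal?',len(M), cfit(M) if len(M)>20 else '')
go(.5175,-.0048,.32,-32.2)
im3,P3=cloud('scene'); np.savez('scene1.npz',im=im3,P=P3); cv2.imwrite('pics/s1.png',cv2.resize(im3[100:290,100:360],None,fx=3,fy=3))
E
```

```text
0.009329038671796382 54.994075298309326 [ 0.5195251  -0.00568482  0.4902492 ]
rim (array([0.5526, 0.0458, 0.0449]), np.float64(0.0025), 16387)
plane [ 0.00030982 -0.00245119  0.30334773] 8536
seal? 0 
t 4.05 grasp [ 0.52   -0.0057  0.322 ] yaw -32.3 SHIFT [-0.0003 -0.0022  0.002 ] TURN [ 0.0026 -0.0012 -0.002 ] q6 0.45 F [-0.4 -0.2 -1.9]
```

View pics/s1.png

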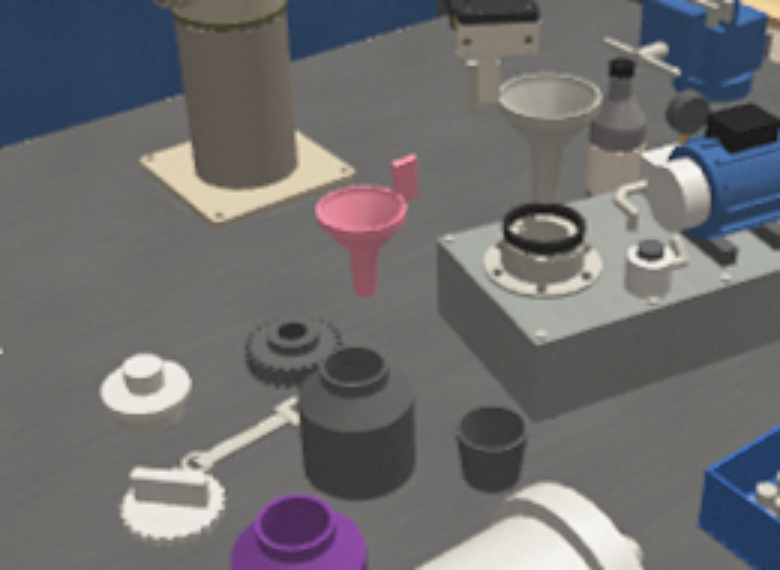

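Scene view: the funnel hangs upright in the gripper (550,120), clear of the neck with its black seal (545,228), above the bench. Carry it over the dark can (355,420).

Request:
{"name": "carry_out", "arguments": {"targets": [{"hand":0,"x":-0.014,"y":0.012,"z":0,"ax":0,"ay":0,"az":0},{"hand":0,"x":-0.04,"y":0.033,"z":0,"ax":0,"ay":0,"az":0},{"hand":0,"x":-0.073,"y":0.059,"z":0,"ax":0,"ay":0,"az":0},{"hand":0,"x":-0.106,"y":0.086,"z":0,"ax":0,"ay":0,"az":0},{"hand":0,"x":-0.139,"y":0.112,"z":0,"ax":0,"ay":0,"az":0},{"hand":0,"x":-0.17,"y":0.137,"z":0,"ax":0,"ay":0,"az":0},{"hand":0,"x":-0.193,"y":0.156,"z":0,"ax":0,"ay":0,"az":0},{"hand":0,"x":-0.202,"y":0.163,"z":0,"ax":0,"ay":0,"az":0}]}}

```text
t: 5.1
tool_pos: [0.5486, -0.2659, 0.4854]
orientation: [-2.752, -1.511, 0.003]
force: [-0.5, 0.5, -1.5]
opening: 0.0088
gripper_force: 55.0
```

```bash
python3 - <<'E'
from h import *
go(.550,-.264,.172,-32.3)
im,P=cloud('top');Z=P[...,2]
Q=P[(Z>.296)&(Z<.315)&(np.hypot(P[...,0]-.5823,P[...,1]+.212)<.08)]
print('rim',len(Q),cfit(Q) if len(Q)>20 else '')
M=P[(Z>.155)&(Z<.17)&(np.hypot(P[...,0]-.5515,P[...,1]-.047)<.055)]
print('seal',len(M), cfit(M), np.median(M[:,2]))
E
```

```text
t 5.1 grasp [ 0.5482 -0.2657  0.3184] yaw -32.5 SHIFT [0.0024 0.0005 0.1464] TURN [-0.0025  0.0005 -0.0026] q6 0.03 F [-0.5  0.5 -1.5]
rim 312 (array([ 0.5796, -0.2119,  0.0482]), np.float64(0.0008), 312)
seal 327 (array([0.5505, 0.0476, 0.0395]), np.float64(0.0018), 327) 0.16361150667159274
```

Request:
{"name": "carry_out", "arguments": {"targets": [{"hand":0,"x":0.002,"y":0.002,"z":0.02,"ax":0,"ay":0,"az":0},{"hand":0,"x":0.002,"y":0.002,"z":0.05,"ax":0,"ay":0,"az":0},{"hand":0,"x":0.002,"y":0.002,"z":0.08,"ax":0,"ay":0,"az":0},{"hand":0,"x":0.002,"y":0.002,"z":0.105,"ax":0,"ay":0,"az":0},{"hand":0,"x":0.002,"y":0.002,"z":0.125,"ax":0,"ay":0,"az":0},{"hand":0,"x":0.002,"y":0.002,"z":0.136,"ax":0,"ay":0,"az":0},{"hand":0,"x":0.002,"y":0.002,"z":0.14,"ax":0,"ay":0,"az":0},{"hand":0,"x":0.002,"y":0.002,"z":0.14,"ax":0,"ay":0,"az":0}]}}

```text
t: 6.15
tool_pos: [0.5521, -0.2629, 0.3477]
orientation: [2.751, 1.515, 0.001]
force: [0.0, -0.7, -1.5]
opening: 0.0085
gripper_force: 55.0
```

Request:
{"name": "carry_out", "arguments": {"targets": [{"hand":0,"x":0,"y":0,"z":0.002,"ax":0,"ay":0,"az":0},{"hand":0,"x":0,"y":0,"z":0.004,"ax":0,"ay":0,"az":0},{"hand":0,"x":0,"y":0,"z":0.004,"ax":0,"ay":0,"az":0}]}}

```text
t: 6.52
tool_pos: [0.552, -0.263, 0.3434]
orientation: [2.752, 1.515, 0.0]
force: [-0.0, -0.3, -0.8]
opening: 0.0089
gripper_force: 55.0
```

Request:
{"name": "carry_out", "arguments": {"targets": [{"hand":0,"x":0,"y":0,"z":0.0015,"ax":0,"ay":0,"az":0},{"hand":0,"x":0,"y":0,"z":0.003,"ax":0,"ay":0,"az":0},{"hand":0,"x":0,"y":0,"z":0.003,"ax":0,"ay":0,"az":0}]}}

```text
t: 6.9
tool_pos: [0.5521, -0.2634, 0.3421]
orientation: [2.75, 1.514, 0.001]
force: [-4.9, -2.6, 8.2]
opening: 0.0086
gripper_force: 55.0
```

Request:
{"name": "carry_out", "arguments": {"targets": [{"hand":0,"x":0,"y":0,"z":-0.0015,"ax":0,"ay":0,"az":0},{"hand":35,"x":0,"y":0,"z":-0.0015,"ax":0,"ay":0,"az":0},{"hand":35,"x":0,"y":0,"z":-0.0015,"ax":0,"ay":0,"az":0},{"hand":35,"x":0,"y":0,"z":-0.0015,"ax":0,"ay":0,"az":0},{"hand":35,"x":0,"y":0,"z":-0.02,"ax":0,"ay":0,"az":0},{"hand":35,"x":0,"y":0,"z":-0.05,"ax":0,"ay":0,"az":0},{"hand":35,"x":0,"y":0,"z":-0.09,"ax":0,"ay":0,"az":0},{"hand":35,"x":0,"y":0,"z":-0.1,"ax":0,"ay":0,"az":0}]}}

```text
t: 7.9
tool_pos: [0.5524, -0.2631, 0.4453]
orientation: [2.747, 1.513, 0.006]
force: [0.2, 0.2, 0.5]
opening: 0.0327
gripper_force: 0.0
```

```bash
python3 - <<'E'
from h import *
im,P=cloud('wrist');Z=P[...,2]
Q=P[(Z>.148)&(Z<.165)&(np.hypot(P[...,0]-.5823,P[...,1]+.212)<.065)]
c=cfit(Q); q=Q[abs(np.hypot(*(Q[:,:2]-c[0][:2]).T)-.049)<.002]
print('rim',c,np.linalg.lstsq(np.c_[q[:,:2]-c[0][:2],np.ones(len(q))],q[:,2],rcond=None)[0],len(q))
im,P=cloud('top');Z=P[...,2]
im,P=cloud('top');Z=P[...,2]
Q=P[(Z>.027)&(Z<.045)&(np.hypot(P[...,0]-.5555,P[...,1]+.396)<.055)];print('disc',cfit(Q,) ,len(Q))
W=P[(Z>.055)&(Z<.08)&(np.hypot(P[...,0]-.5555,P[...,1]+.396)<.055)];print('wing',cv2.minAreaRect(W[:,:2].astype(np.float32)*1000))
go(.5555,-.396,.16,-46)
go(.5555,-.396,.16,134)
im,P=cloud('scene'); cv2.imwrite('pics/s2.png',cv2.resize(im[60:300,60:400],None,fx=2.3,fy=2.3))
E
```

```text
rim (array([ 0.5829, -0.2148,  0.0473]), np.float64(0.0009), 2205) [0.02467117 0.03550545 0.15802664] 1249
disc (array([ 0.5761, -0.3849,  0.064 ]), np.float64(0.0028), 62) 62
wing ((531.7451171875, -417.3337707519531), (4.137853622436523, 12.987515449523926), 47.73741912841797)
t 8.05 grasp [ 0.5521 -0.2629  0.2735] yaw -32.3 SHIFT [-0.1106  0.0741  0.1135] TURN [ 9.000e-04 -2.000e-04  2.389e-01] q6 0.04 F [ 0.1  0.6 -1. ]
t 8.05 grasp [ 0.5521 -0.2629  0.2735] yaw -32.3 SHIFT [-0.1106  0.0741  0.1135] TURN [ 9.000e-04 -2.000e-04  2.389e-01] q6 0.04 F [ 0.1  0.6 -1. ]
```

View pics/s2.png

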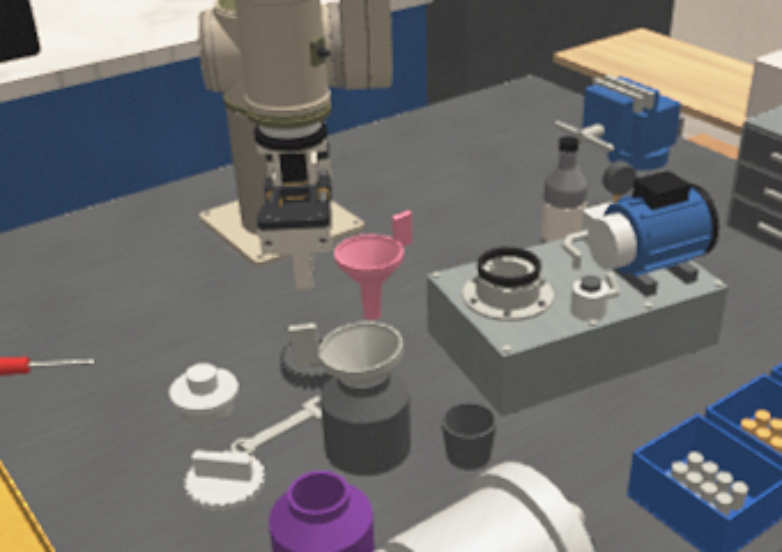

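Scene view: the funnel stands upright in the dark can (360,370), and the bystanders haven't moved. Next I go over the winged cap (222,470).

Request:
{"name": "carry_out", "arguments": {"targets": [{"hand":50,"x":-0.035,"y":0.025,"z":0,"ax":0,"ay":0,"az":0.08},{"hand":50,"x":-0.075,"y":0.05,"z":0,"ax":0,"ay":0,"az":0.16},{"hand":50,"x":-0.1106,"y":0.0741,"z":0.01,"ax":0,"ay":0,"az":0.239},{"hand":50,"x":-0.1106,"y":0.0741,"z":0.06,"ax":0,"ay":0,"az":0.239},{"hand":50,"x":-0.1106,"y":0.0741,"z":0.11,"ax":0,"ay":0,"az":0.239},{"hand":50,"x":-0.1106,"y":0.0741,"z":0.11,"ax":0,"ay":0,"az":0.239}]}}

```text
t: 8.85
tool_pos: [0.5533, -0.3945, 0.3221]
orientation: [-2.902, -1.172, 0.01]
force: [-0.0, -0.1, -0.6]
opening: 0.0465
gripper_force: 0.0
```

```bash
python3 - <<'E'
from h import *
im,P=cloud('wrist');Z=P[...,2]
W=P[(Z>.058)&(Z<.08)&(np.hypot(P[...,0]-.5555,P[...,1]+.396)<.055)];print('wing',len(W),cv2.minAreaRect(W[:,:2].astype(np.float32)*1000) if len(W) else '',np.median(W[:,2]))
cv2.imwrite('pics/w2.png',im)
go(.5555,-.396,.058,-46)
# tank yaw / edges from the first top view
D=np.load('top.npz');T=D['P'];m=((T[...,2]>.1)&(T[...,2]<.118)).astype(np.uint8)
n,l,st,_=cv2.connectedComponentsWithStats(m); k=1+np.argmax(st[1:,4])
m=cv2.morphologyEx((l==k).astype(np.uint8),cv2.MORPH_OPEN,np.ones((5,5)))
q=T[m>0][:,:2].astype(np.float32)*1000; r=cv2.minAreaRect(q); print(r)
c,a=np.array(r[0])/1000,np.radians(r[2]-90)
print('filler if at tank (0,-110..-120):',[c+np.array([-np.sin(a),np.cos(a)])*y for y in(-.1,-.11,-.12)])
E
```

```text
wing 1309 ((556.6259155273438, -398.2434387207031), (69.78190612792969, 13.97232723236084), 43.64195251464844) 0.06670238242570573
t 8.9 grasp [ 0.5535 -0.3944  0.1596] yaw -46.0 SHIFT [0.0003 0.0021 0.1016] TURN [-0.0073  0.0008 -0.0002] q6 0.11 F [ 0.1 -0.3  1.5]
((580.70166015625, 149.8883056640625), (361.3426513671875, 220.76283264160156), 78.99287414550781)
filler if at tank (0,-110..-120): [array([0.56160855, 0.05172796]), array([0.55969924, 0.04191193]), array([0.55778993, 0.03209589])]
```

Request:
{"name": "carry_out", "arguments": {"targets": [{"hand":50,"x":0,"y":0.004,"z":0.04,"ax":-0.007,"ay":0,"az":0},{"hand":50,"x":0,"y":0.004,"z":0.08,"ax":-0.007,"ay":0,"az":0},{"hand":50,"x":0,"y":0.004,"z":0.101,"ax":-0.007,"ay":0,"az":0},{"hand":50,"x":0,"y":0.004,"z":0.101,"ax":-0.007,"ay":0,"az":0},{"hand":0,"x":0,"y":0.004,"z":0.101,"ax":-0.007,"ay":0,"az":0},{"hand":0,"x":0,"y":0.004,"z":0.101,"ax":-0.007,"ay":0,"az":0},{"hand":0,"x":0,"y":0.004,"z":0.101,"ax":-0.007,"ay":0,"az":0},{"hand":0,"x":0,"y":0.004,"z":0.101,"ax":-0.007,"ay":0,"az":0}], "newtons": 55}}

```text
t: 9.9
tool_pos: [0.5582, -0.3988, 0.2296]
orientation: [2.907, 1.174, 0.004]
force: [1.4, -1.6, 6.1]
opening: 0.0137
gripper_force: 55.0
```

```bash
python3 -c "
from h import *
go(.5555,-.396,.058)
print(read_state()['opening'],read_state()['gripper_force'])
go(.5505,.0476,.28,79)"
```

```text
t 9.9 grasp [ 0.559  -0.3996  0.0626] yaw -46.0 SHIFT [-0.     -0.0039  0.0045] TURN [ 0.0071 -0.      0.    ] q6 0.11 F [ 1.4 -1.6  6.1]
0.013701392780016652 55.00212907791138
t 9.9 grasp [ 0.559  -0.3996  0.0626] yaw -46.0 SHIFT [ 0.3045 -0.3249 -0.2197] TURN [ 0.0066 -0.0035  0.9598] q6 0.11 F [ 1.4 -1.6  6.1]
```

Request:
{"name": "carry_out", "arguments": {"targets": [{"hand":0,"x":0,"y":0,"z":-0.01,"ax":0.007,"ay":0,"az":0},{"hand":0,"x":0,"y":0,"z":-0.06,"ax":0.007,"ay":0,"az":0},{"hand":0,"x":0,"y":0,"z":-0.11,"ax":0.007,"ay":0,"az":0},{"hand":0,"x":0,"y":0,"z":-0.16,"ax":0.007,"ay":0,"az":0},{"hand":0,"x":0,"y":0,"z":-0.205,"ax":0.007,"ay":0,"az":0},{"hand":0,"x":0,"y":0,"z":-0.227,"ax":0.007,"ay":0,"az":0},{"hand":0,"x":0,"y":0,"z":-0.227,"ax":0.007,"ay":0,"az":0}]}}

```text
t: 10.78
tool_pos: [0.5573, -0.3978, 0.4592]
orientation: [2.909, 1.175, 0.003]
force: [0.5, -0.9, -3.4]
opening: 0.0132
gripper_force: 55.0
```

```bash
python3 -c "
from h import *
print(read_state()['opening'],read_state()['gripper_force'])
go(.54,.0,.29,79)"
```

```text
0.013203765767889319 54.998454451560974
t 10.78 grasp [ 0.5579 -0.3983  0.2922] yaw -46.0 SHIFT [ 0.2639 -0.2982  0.001 ] TURN [ 0.004  -0.0027  0.9598] q6 0.11 F [ 0.5 -0.9 -3.4]
```

Request:
{"name": "carry_out", "arguments": {"targets": [{"hand":0,"x":0.02,"y":-0.014,"z":0,"ax":0.004,"ay":-0.002,"az":-0.1},{"hand":0,"x":0.06,"y":-0.042,"z":0,"ax":0.004,"ay":-0.002,"az":-0.25},{"hand":0,"x":0.1,"y":-0.07,"z":0,"ax":0.004,"ay":-0.002,"az":-0.42},{"hand":0,"x":0.14,"y":-0.099,"z":0,"ax":0.004,"ay":-0.002,"az":-0.59},{"hand":0,"x":0.18,"y":-0.127,"z":0,"ax":0.004,"ay":-0.002,"az":-0.76},{"hand":0,"x":0.22,"y":-0.155,"z":0,"ax":0.004,"ay":-0.002,"az":-0.93},{"hand":0,"x":0.26,"y":-0.183,"z":0,"ax":0.004,"ay":-0.002,"az":-1.1},{"hand":0,"x":0.3,"y":-0.211,"z":0,"ax":0.004,"ay":-0.002,"az":-1.25}]}}

```text
t: 11.78
tool_pos: [0.6261, -0.0359, 0.4537]
orientation: [-1.664, -2.658, 0.007]
force: [0.6, -0.5, -3.2]
opening: 0.0138
gripper_force: 55.0
```

```bash
python3 -c "
from h import *
go(.64,.03,.29,79)"
```

```text
t 11.78 grasp [ 0.6249 -0.036   0.2867] yaw 25.9 SHIFT [ 0.0532  0.0413 -0.0035] TURN [-0.0053 -0.0057 -0.9266] q6 -0.59 F [ 0.6 -0.5 -3.2]
```

Request:
{"name": "carry_out", "arguments": {"targets": [{"hand":0,"x":0.03,"y":0.025,"z":0,"ax":-0.005,"ay":-0.005,"az":-0.18},{"hand":0,"x":0.053,"y":0.041,"z":0,"ax":-0.005,"ay":-0.005,"az":-0.36},{"hand":0,"x":0.053,"y":0.041,"z":0,"ax":-0.005,"ay":-0.005,"az":-0.54},{"hand":0,"x":0.053,"y":0.041,"z":0,"ax":-0.005,"ay":-0.005,"az":-0.72},{"hand":0,"x":0.053,"y":0.041,"z":0,"ax":-0.005,"ay":-0.005,"az":-0.88},{"hand":0,"x":0.053,"y":0.041,"z":0,"ax":-0.005,"ay":-0.005,"az":-0.9266},{"hand":0,"x":0.053,"y":0.041,"z":0,"ax":-0.005,"ay":-0.005,"az":-0.9266},{"hand":0,"x":0.053,"y":0.041,"z":0,"ax":-0.005,"ay":-0.005,"az":-0.9266}]}}

```text
t: 12.78
tool_pos: [0.6403, 0.028, 0.4547]
orientation: [0.311, 3.125, -0.0]
force: [0.3, 0.0, -2.7]
opening: 0.0133
gripper_force: 55.0
```

```bash
python3 - <<'E'
from h import *
go(.64,.03,.29,79)
im,P=cloud('wrist'); cv2.imwrite('pics/w3.png',im); np.savez('w3.npz',im=im,P=P);Z=P[...,2]
M=P[(Z>.157)&(Z<.17)&(np.hypot(P[...,0]-.5515,P[...,1]-.047)<.055)]
print('seal',len(M),cfit(M) if len(M)>20 else '',np.median(M[:,2]))
im,P=cloud('top');Z=P[...,2]
M=P[(Z>.157)&(Z<.17)&(np.hypot(P[...,0]-.5515,P[...,1]-.047)<.055)]
print('seal top',len(M),cfit(M) if len(M)>20 else '')
E
```

```text
t 12.78 grasp [0.6404 0.028  0.2877] yaw 78.6 SHIFT [ 0.0007  0.0019 -0.0023] TURN [-0.0001  0.0008 -0.0064] q6 -1.41 F [ 0.3  0.  -2.7]
seal 2428 (array([0.5515, 0.0467, 0.0393]), np.float64(0.0018), 2428) 0.16279294826639165
seal top 320 (array([0.5506, 0.0476, 0.0395]), np.float64(0.0018), 320)
```

View pics/w3.png

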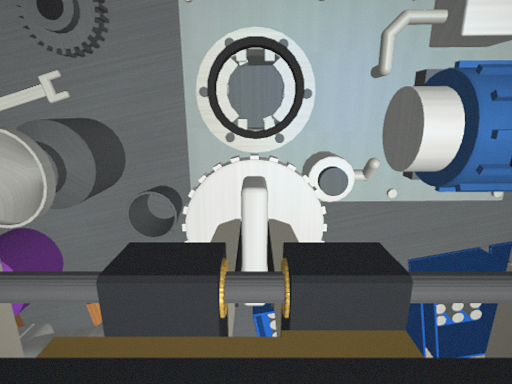

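Wrist view: the neck with seal is at (256,88) and its notches, top and bottom, look aligned with the wing (256,200). Quantify the notch angle and the cap's offset in the grip.

```bash
python3 - <<'E'
from h import *
P=np.load('w3.npz')['P'];Z=P[...,2]
c=np.array([.5511,.0471])
d=P[...,:2]-c; r=np.hypot(d[...,0],d[...,1]); a=np.degrees(np.arctan2(d[...,1],d[...,0]))
m=(r>.0285)&(r<.0335)
for k in range(-180,180,10):
    q=Z[m&(a>=k)&(a<k+10)]; print(k,len(q),np.round(np.nanmedian(q),3) if len(q) else '',end=' | ')
fl=P[(abs(Z-.15)<.004)&(r<.038)&(r>.02)]; print('\nflange',len(fl)); 
low=m&(Z<.142)
for s in(1,-1):
    q=d[low&(s*(d@np.array([.98,-.19]))>0)]; print(len(q),q.mean(0),np.degrees(np.arctan2(*q.mean(0)[::-1])))
g=np.array([.6404,.028])
dd=np.hypot(P[...,0]-g[0],P[...,1]-g[1])
D=P[(abs(Z-.2605)<.012)&(dd<.06)];print('disc',len(D),cfit(D,.045),np.median(D[:,2]))
e=D[np.hypot(*(D[:,:2]-g).T)>.043];print('outer',cfit(e,.045))
W=P[(Z>.280)&(Z<.305)&(dd<.05)];print('wing',len(W),cv2.minAreaRect(W[:,:2].astype(np.float32)*1000) if len(W) else '',np.median(W[:,2]))
go(.64,.03,.29,79)
E
```

```text
-180 35 0.148 | -170 52 0.149 | -160 38 0.146 | -150 52 0.149 | -140 55 0.15 | -130 47 0.15 | -120 48 0.15 | -110 54 0.149 | -100 47 0.15 | -90 46 0.15 | -80 47 0.15 | -70 43 0.15 | -60 48 0.15 | -50 30 0.148 | -40 40 0.15 | -30 25 0.019 | -20 15 0.018 | -10 14 0.018 | 0 34 0.149 | 10 34 0.15 | 20 23 0.149 | 30 47 0.15 | 40 46 0.15 | 50 48 0.15 | 60 48 0.15 | 70 53 0.15 | 80 49 0.149 | 90 48 0.15 | 100 53 0.149 | 110 51 0.149 | 120 53 0.149 | 130 36 0.145 | 140 52 0.149 | 150 32 0.084 | 160 16 0.018 | 170 16 0.018 | 
flange 2000
235 [ 0.01829235 -0.00429215] -13.205098978293472
290 [-0.0194306  0.0041385] 167.97631608618897
disc 7490 (array([0.6519, 0.0252]), np.float64(0.0067), 7490) 0.2601076266452383
outer (array([0.6407, 0.0278]), np.float64(0.0009), 1278)
wing 3405 ((637.8799438476562, 25.04717254638672), (40.922245025634766, 67.7099838256836), 57.629146575927734) 0.29200552811708513
t 12.88 grasp [0.6407 0.0279 0.2884] yaw 78.7 SHIFT [ 0.0008  0.0019 -0.0016] TURN [ 0.0001  0.0019 -0.006 ] q6 -1.41 F [-0.3 -0.4 -4. ]
```

Request:
{"name": "carry_out", "arguments": {"targets": [{"hand":0,"x":0.03,"y":0.001,"z":0,"ax":0,"ay":0,"az":0},{"hand":0,"x":0.07,"y":0.001,"z":0,"ax":0,"ay":0,"az":0},{"hand":0,"x":0.0917,"y":0.001,"z":0.01,"ax":0,"ay":0,"az":0},{"hand":0,"x":0.0917,"y":0.001,"z":0.04,"ax":0,"ay":0,"az":0},{"hand":0,"x":0.0917,"y":0.001,"z":0.061,"ax":0,"ay":0,"az":0},{"hand":0,"x":0.0917,"y":0.001,"z":0.061,"ax":0,"ay":0,"az":0},{"hand":0,"x":0.0917,"y":0.001,"z":0.061,"ax":0,"ay":0,"az":0},{"hand":0,"x":0.0917,"y":0.001,"z":0.061,"ax":0,"ay":0,"az":0}]}}

```text
t: 13.88
tool_pos: [0.5513, 0.0469, 0.3963]
orientation: [0.309, 3.121, 0.0]
force: [-0.0, -0.6, -2.8]
opening: 0.0137
gripper_force: 55.0
```

```bash
python3 - <<'E'
from h import *
for i in range(3):
    go(.5511,.0471,.225,78.6); im,P=cloud('top')
im,P=cloud('top');Z=P[...,2]
D=P[(abs(Z-.198)<.008)&(np.hypot(P[...,0]-.551,P[...,1]-.047)<.06)];print('cap from top',len(D),cfit(D,.045) if len(D) else '')
go(.5511,.0471,.225,78.6)
E
```

```text
t 13.88 grasp [0.5522 0.0468 0.2293] yaw 78.7 SHIFT [0.0003 0.0002 0.0043] TURN [0.0007 0.0051 0.0016] q6 -1.38 F [-0.  -0.6 -2.8]
t 13.93 grasp [0.552  0.0469 0.2291] yaw 78.7 SHIFT [0.0002 0.0001 0.0041] TURN [0.0006 0.0047 0.0017] q6 -1.38 F [-0.4 -0.5 -4.1]
t 13.97 grasp [0.5519 0.0468 0.2288] yaw 78.7 SHIFT [0.0001 0.0002 0.0038] TURN [0.0006 0.0044 0.0017] q6 -1.38 F [ 0.2  0.6 -2.9]
cap from top 147 (array([0.5557, 0.0463]), np.float64(0.0029), 147)
t 14.07 grasp [0.5516 0.0469 0.2283] yaw 78.7 SHIFT [-0.      0.0002  0.0033] TURN [0.0004 0.0036 0.0017] q6 -1.38 F [ 0.2  0.2 -3.1]
```

Request:
{"name": "carry_out", "arguments": {"targets": [{"hand":0,"x":0,"y":0,"z":0.006,"ax":0,"ay":0,"az":0},{"hand":0,"x":0,"y":0,"z":0.012,"ax":0,"ay":0,"az":0},{"hand":0,"x":0,"y":0,"z":0.017,"ax":0,"ay":0,"az":0},{"hand":0,"x":0,"y":0,"z":0.022,"ax":0,"ay":0,"az":0},{"hand":0,"x":0,"y":0,"z":0.022,"ax":0,"ay":0,"az":0},{"hand":0,"x":0,"y":0,"z":0.022,"ax":0,"ay":0,"az":0}]}}

```text
t: 14.82
tool_pos: [0.551, 0.0469, 0.3729]
orientation: [0.309, 3.123, 0.0]
force: [0.9, -0.4, -3.2]
opening: 0.0135
gripper_force: 55.0
```

```bash
python3 -c "
from h import *
go(.5511,.0471,.1975,78.6); print(read_state()['wrist_torque'])"
```

```text
t 14.82 grasp [0.5515 0.0469 0.2059] yaw 78.7 SHIFT [-0.0001  0.0002  0.0084] TURN [0.0003 0.0029 0.0018] q6 -1.38 F [ 0.9 -0.4 -3.2]
[ 0.02437838 -0.09313743 -0.0252021 ]
```

Request:
{"name": "carry_out", "arguments": {"targets": [{"hand":0,"x":0,"y":0,"z":0.003,"ax":0,"ay":0,"az":0},{"hand":0,"x":0,"y":0,"z":0.006,"ax":0,"ay":0,"az":0},{"hand":0,"x":0,"y":0,"z":0.009,"ax":0,"ay":0,"az":0},{"hand":0,"x":0,"y":0,"z":0.009,"ax":0,"ay":0,"az":0},{"hand":0,"x":0,"y":0,"z":0.009,"ax":0,"ay":0,"az":0}]}}

```text
t: 15.45
tool_pos: [0.5511, 0.0469, 0.3649]
orientation: [0.309, 3.122, 0.0]
force: [-1.8, 0.3, 5.2]
opening: 0.0138
gripper_force: 55.0
```

```bash
python3 -c "
from h import *
go(.5511,.0471,.1975,78.6); print(read_state()['wrist_torque'])"
```

```text
t 15.45 grasp [0.5518 0.0468 0.1979] yaw 78.7 SHIFT [0.0001 0.0002 0.0004] TURN [0.0004 0.0041 0.0018] q6 -1.38 F [-1.8  0.3  5.2]
[ 0.04685713  0.44924183 -0.01583396]
```

Request:
{"name": "carry_out", "arguments": {"targets": [{"hand":0,"x":0,"y":0,"z":0.0015,"ax":0,"ay":0,"az":0},{"hand":0,"x":0,"y":0,"z":0.0015,"ax":0,"ay":0,"az":0.05},{"hand":0,"x":0,"y":0,"z":0.0015,"ax":0,"ay":0,"az":0.12},{"hand":0,"x":0,"y":0,"z":0.0015,"ax":0,"ay":0,"az":0.19},{"hand":0,"x":0,"y":0,"z":0.0015,"ax":0,"ay":0,"az":0.26},{"hand":0,"x":0,"y":0,"z":0.0015,"ax":0,"ay":0,"az":0.33},{"hand":0,"x":0,"y":0,"z":0.0015,"ax":0,"ay":0,"az":0.4}]}}

```text
t: 16.32
tool_pos: [0.5516, 0.0469, 0.3641]
orientation: [0.925, 2.996, 0.002]
force: [0.3, -0.2, 8.3]
opening: 0.0136
gripper_force: 55.0
```

```bash
python3 -c "
from h import *
go(.5511,.0471,.1965,3.6); print(read_state()['wrist_torque'])"
```

```text
t 16.32 grasp [0.5526 0.0468 0.1971] yaw 55.7 SHIFT [ 0.0005 -0.0001  0.0006] TURN [0.0053 0.0036 0.9088] q6 -0.98 F [ 0.3 -0.2  8.3]
[-0.05045592  0.10404842  0.19774305]
```

Request:
{"name": "carry_out", "arguments": {"targets": [{"hand":0,"x":0,"y":0,"z":0,"ax":0,"ay":0,"az":0.11},{"hand":0,"x":0,"y":0,"z":0,"ax":0,"ay":0,"az":0.22},{"hand":0,"x":0,"y":0,"z":0,"ax":0,"ay":0,"az":0.33},{"hand":0,"x":0,"y":0,"z":0,"ax":0,"ay":0,"az":0.44},{"hand":0,"x":0,"y":0,"z":0,"ax":0,"ay":0,"az":0.55},{"hand":0,"x":0,"y":0,"z":0,"ax":0,"ay":0,"az":0.65},{"hand":0,"x":0,"y":0,"z":0,"ax":0,"ay":0,"az":0.73},{"hand":0,"x":0,"y":0,"z":0,"ax":0,"ay":0,"az":0.8}]}}

```text
t: 17.32
tool_pos: [0.5516, 0.0469, 0.3641]
orientation: [2.02, 2.4, 0.006]
force: [-0.0, -0.9, 7.3]
opening: 0.0135
gripper_force: 55.0
```

```bash
python3 -c "
from h import *
go(.5511,.0471,.1965,3.6); print(read_state()['wrist_torque'])"
```

```text
t 17.32 grasp [0.5526 0.0468 0.1971] yaw 9.8 SHIFT [ 0.0003 -0.0004  0.0006] TURN [0.0061 0.0012 0.1086] q6 -0.18 F [-0.  -0.9  7.3]
[-0.04954057  0.17256979  0.20433027]
```

Request:
{"name": "carry_out", "arguments": {"targets": [{"hand":0,"x":0,"y":0,"z":0,"ax":0,"ay":0,"az":0.05},{"hand":0,"x":0,"y":0,"z":0,"ax":0,"ay":0,"az":0.1},{"hand":0,"x":0,"y":0,"z":0,"ax":0,"ay":0,"az":0.13},{"hand":0,"x":0,"y":0,"z":0,"ax":0,"ay":0,"az":0.13}]}}

```text
t: 17.82
tool_pos: [0.5513, 0.047, 0.364]
orientation: [2.169, 2.267, 0.005]
force: [-2.9, -1.0, 10.1]
opening: 0.0138
gripper_force: 56.2
```

```bash
python3 -c "
from h import *
go(.5511,.0471,.1965,3.6); print(read_state()['wrist_torque'])"
```

```text
t 17.82 grasp [0.5522 0.0469 0.197 ] yaw 2.5 SHIFT [ 0.0001 -0.0002  0.0005] TURN [ 0.0052  0.0009 -0.0184] q6 -0.05 F [-2.9 -1.  10.1]
[-0.11135678  0.50555349  0.89798675]
```

Request:
{"name": "carry_out", "arguments": {"targets": [{"hand":0,"x":0,"y":0,"z":0,"ax":0,"ay":0,"az":0.02},{"hand":0,"x":0,"y":0,"z":0,"ax":0,"ay":0,"az":0.04},{"hand":0,"x":0,"y":0,"z":0,"ax":0,"ay":0,"az":0.04}]}}

```text
t: 18.2
tool_pos: [0.5513, 0.047, 0.3641]
orientation: [2.213, 2.224, 0.005]
force: [-2.6, -1.2, 8.9]
opening: 0.014
gripper_force: 58.2
```

```bash
python3 -c "
from h import *
go(.5511,.0471,.1965,3.6); print(read_state()['wrist_torque'])"
```

```text
t 18.2 grasp [0.5522 0.0469 0.1971] yaw 0.3 SHIFT [ 0.0001 -0.0002  0.0006] TURN [ 0.0052  0.0009 -0.0579] q6 -0.01 F [-2.6 -1.2  8.9]
[-0.16751052  0.48863491  1.1936656 ]
```

The end stop is reached (torque rising, 78° turned). Ease off, let go and retreat.

Request:
{"name": "carry_out", "arguments": {"targets": [{"hand":0,"x":0,"y":0,"z":-0.0015,"ax":0,"ay":0,"az":0},{"hand":0,"x":0,"y":0,"z":-0.0025,"ax":0,"ay":0,"az":0},{"hand":50,"x":0,"y":0,"z":-0.0025,"ax":0,"ay":0,"az":0},{"hand":50,"x":0,"y":0,"z":-0.0025,"ax":0,"ay":0,"az":0},{"hand":50,"x":0,"y":0,"z":-0.0025,"ax":0,"ay":0,"az":0},{"hand":50,"x":0,"y":0,"z":-0.03,"ax":0,"ay":0,"az":0},{"hand":50,"x":0,"y":0,"z":-0.08,"ax":0,"ay":0,"az":0},{"hand":50,"x":0,"y":0,"z":-0.12,"ax":0,"ay":0,"az":0}]}}

```text
t: 19.2
tool_pos: [0.5505, 0.0469, 0.4841]
orientation: [2.216, 2.223, 0.003]
force: [0.0, 0.1, -0.7]
opening: 0.0464
gripper_force: 0.0
```

Request:
{"name": "carry_out", "arguments": {"targets": [{"hand":50,"x":0,"y":0,"z":-0.03,"ax":0,"ay":0,"az":0},{"hand":50,"x":-0.05,"y":-0.05,"z":-0.03,"ax":0,"ay":0,"az":0},{"hand":50,"x":-0.09,"y":-0.1,"z":-0.03,"ax":0,"ay":0,"az":0},{"hand":50,"x":-0.09,"y":-0.1,"z":-0.03,"ax":0,"ay":0,"az":0}]}}

```text
t: 19.7
tool_pos: [0.4489, -0.045, 0.5122]
orientation: [2.219, 2.22, 0.002]
force: [0.5, -0.7, -0.0]
opening: 0.0464
gripper_force: 0.0
```

```bash
python3 - <<'E'
from h import *
s=read_state(); print(s['t'],s['force'],s['opening'])
im,P=cloud('wrist');Z=P[...,2]; cv2.imwrite('pics/w4.png',im)
n=np.hypot(P[...,0]-.5511,P[...,1]-.0471)<.06
D=P[n&(Z>.163)&(Z<.182)&(np.hypot(P[...,0]-.5511,P[...,1]-.0471)<.044)]
print('disc z',len(D),np.median(D[:,2]) if len(D) else '')
W=P[n&(Z>.192)&(Z<.22)]; print('wing',len(W),cv2.minAreaRect(W[:,:2].astype(np.float32)*1000) if len(W) else '',np.median(W[:,2]))
im,P=cloud('scene'); cv2.imwrite('pics/s3.png',cv2.resize(im[100:290,100:400],None,fx=2.6,fy=2.6))
E
```

```text
19.7 [ 0.5243933  -0.67260332 -0.02914513] 0.04641434123717034
disc z 4273 0.17085574523887875
wing 1349 ((551.8209228515625, 45.93846130371094), (14.97293758392334, 69.9959716796875), 5.989152908325195) 0.20233925704708372
```

View pics/s3.png

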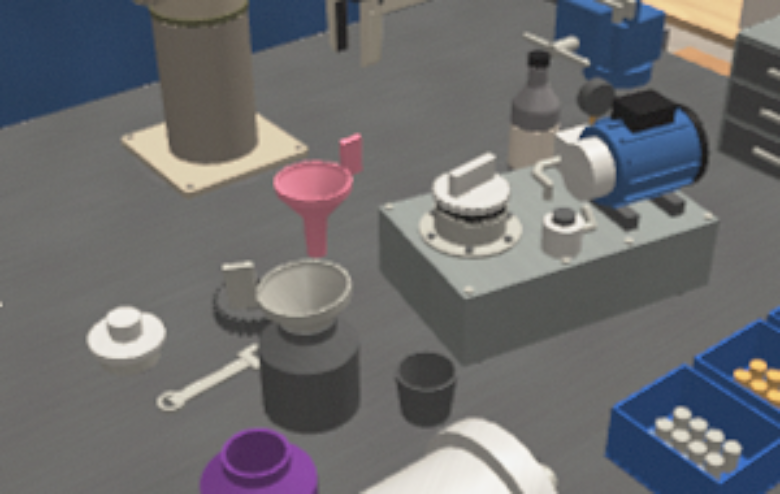

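Final view: the cap sits on the neck (470,190), disc at the locked height (171 mm) and the wing turned about 74°, against the stop. The funnel stands in the dark can (305,300), the bystanders are in place and the gripper is clear.

```bash
python3 -c "
from h import *
print(robot.close_job())"
```

```text
the job is handed in; nothing more can be done
None
```

The job is handed in at about 20 s of the 67 s: the funnel is draining upright in the dark can, the bayonet cap is pressed down and turned clockwise to its stop (about 74° by camera), and the gripper has let go, with nothing else on the bench moved.

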